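# Index a plaster cast and pin it

### The job

Turn the index head by its black rubber wheel, fingertips pressed on the tyre but never leaning hard on it, until the number 4 stands in the middle of the little window. Then take the steel pin out of the wooden block and push it gently but fully home, collar flat on the bush of the head, so that it locks the drum at 4, and let go. Leave the bowl, the flask and the rasp where they are.

Things in the scene. Friction and masses are not known exactly. Their poses are not given: they have to be found in the camera images.
- head: Blue index head fixed to the bench, carrying a plaster cast on a level shaft. Origin: on the bench (z 0) below the pin bore. Its y axis runs along the shaft from wheel (-y) to cast (+y), x across it, roughly away from the robot. Shaft axis at x 0, z 80 mm +-6. Base plate x -75..75, y -130..70, 10 mm thick. Hood x -55..55, y -30..60 mm, flat roof at z 135 mm. Pressing over 30 N on it is too much.
- cast (a point): Nominal middle of the white plaster limb cast on the shaft (head x 0, y 187, z 80 mm): up to 90 mm across, spanning head y 95..279 mm; it turns with the drum.
- wheel (a point): Nominal top of the black rubber hand wheel (head x 0, y -69, z 128 mm): smooth barrel, radius 48 mm, 74 mm wide (y -106..-32), too wide to pinch, free from above. The bearing is shimmed: the real top is anywhere from 6 mm below to 6 mm above this point, differs each time, is not in this reading and must be felt. It does not give under the hand.
- drum (a joint): Angle (rad) of wheel, number drum and cast, one piece; grows as the wheel's top is dragged along head +x. Number n (1 to 8) is mid window at (n-1)*0.7854; 4 at 2.356. Stops at -0.35 and 5.85. Starts below 4. Stays where left; turning takes 2.5 N at the rim when slow, 3.5 N at 80 mm/s. Tyre friction coefficient 0.5 or more: press 8 to 18 N and drag.
- window (a point): Middle of the 28 mm (x) by 22 mm (y) window in the hood's roof (head x 0, y 36, z 135 mm). White drum with black figures 1 to 8, 18 mm tall, 5 to 17 mm below the roof's face, upright when read from the head's -x side (the robot's). White ticks either side mark the middle.
- bore (a point): Middle of the top of the steel bush on the hood (head x 0, y 0, z 145 mm), 34 x 28 mm, 10 mm above the roof, vertical 12 mm hole, 3 mm chamfer. Under it are the drum's rods: with a number mid window the pin drops into a 12.5 mm gap between two. With the drum up to 0.15 rad off, the pin's taper turns it true with 5 to 20 N; over 60 N is forcing it; farther off it stops on a rod.
- pin: Steel index pin, about 70 g, standing in the wooden block. Origin: centre of the collar's underside, z up. Collar 22 mm diameter, 4 mm thick; above it a round grip, 16 mm diameter, 4..38 mm above the origin; below it a 10 mm shank, 49 mm long, the last 12 mm tapering to 4 mm. The collar rests on the block at the start, on the bush when fully home.
- rack: Wooden block 64 x 64 x 55 mm fixed to the bench, with a vertical 13 mm through hole in the middle of its top, where the pin stands. Origin: centre of its underside.
- bowl: Yellow plastic mixing bowl, 120 mm across, 75 mm high; origin centre of its underside. Leave it.
- flask: Metal drinking flask, 64 mm across, 200 mm high; origin centre of its underside. Leave it.
- rasp: Plaster rasp lying flat, 280 mm long, wooden handle; origin under its middle, x along it. Leave it.
Things that resemble listed ones, but are neither listed nor needed, are in the scene too. Of the things that look like the pin, the smaller one is meant.

How it is judged:
By the outcome, as a careful person would: the job done as asked, in the order asked, and still so for the second after the job is handed in, with the robot touching nothing.
It also fails if it takes over 58 s, if anything falls off the work surface, if the arm or the gripper's body presses on something with over 40 N, if the wrist force passes 120 N, or if a joint passes its speed limit or range.

### The arm

A 6-joint arm with a two-finger parallel gripper is mounted at the origin on the work surface. World frame = base frame: x ahead of the robot, y to its left, z up, the work surface at z = 0. Lengths are in m, angles in degrees, forces in N, time in s.
With the tool pointing down it reaches from about 0.3 to 0.75 m from the base axis. Payload 8.5 kg.
Tool frame: the origin (TCP) lies between the finger pads; the fingertips stand 17 mm ahead of it and the grasp point (between the pads) lies 2 mm behind it; z points along the fingers, y is the direction in which the jaws open and shut (so a half turn about z gives the same grasp; the last joint's range is limited). The gripper opens to 85 mm and grips with 20 to 120 N. Pads are 22 mm wide; open, the fingers measure 114 mm over their backs; the gripper's body (76 mm by 85 mm) begins 54 mm behind the grasp point. The pads swing forward as they close: fully open they stand 13 mm farther back than shut.
Start: joints at [58.081, 21.807, 74.336, -0, 83.858, -12.336], TCP at [0.184, 0.518, 0.248] pointing down, gripper open.
Joint ranges: [-178.18, 178.18], [-50.72, 133.34], [12.68, 142.11], [-81.47, 261.47], [9.98, 163.14], [-165.26, 165.26]. Speed limits (degrees/s): [136.94, 136.94, 180, 180, 180, 180].

### API

Orientations are given as a 3x3 rotation matrix whose columns are the frame's x, y, z axes.
In Python, from rig import readout, eyes, env gives the robot as it stands.
- The arm moves only by the tool arm_command, never from a script. Its argument "rows" is text: rows parted by semicolons, each of 7 numbers parted by spaces: the closure, from 0 (fully open) to 1 (shut), then the shift along the tool's x, y, z in mm, then the turn, a rotation vector about the tool's x, y, z in degrees. In form: grip dx dy dz rx ry rz; .... A call has 1 to 5 rows; each row shifts and turns the commanded pose from where the row before left it, along the tool's axes as they then stand; what a row does not reach is not made up. A row lasts 1/12 s, in which the tool goes at most 41.7 mm and 7.16 degrees, less where a joint would pass 70% of its speed; a pose out of reach is approached as far as the arm can. A call with a gripper value outside its range is refused whole. The fingers move at their own pace and stop on an object; "squeeze" is the grip in N (left out, the last holds). Time passes only in rows, so rows that do not move let the fingers close. It gives the time, the measured TCP pose, the force and the opening at its end, in the units of the state.
- readout.observe(): the state, without advancing time (a new reading comes with each control period).
- eyes.get_image(name): name is "side" or "top"; returns the picture (400x640x3 uint8, red, green, blue); there is no depth.
- eyes.camera_model(name): a dict with "mtx" (3x3 intrinsics, pixels), "view" (4x4, takes a point from world to camera coordinates). Camera axes: x right, y up, looking along -z (the intrinsics and any distortion apply to the point x, -y, -z); pixel columns grow to the right and rows downward; lengths in m; the calibration is good to about 2 mm. A picture is of the moment at which its call begins. camera_model takes no time and is no camera call.
- env.close_job(): hands the job in, once; it reports no verdict.
The state is a dict: "time_s": time; "q": joint angles; "qvel": joint speeds; "joint_efforts": joint torques, N m; "position": TCP position; "tool_rot": TCP orientation; "ft_force": force on the tool from outside, world axes, zero at the start; "wrist_torque": the same for the moment, N m; "grip_width": finger opening in m.
Only numpy, scipy, OpenCV 4.12 (cv2) and the standard library are available. Lean on these libraries where they do the work, as an engineer would, in place of code of your own. Each camera call takes 0.05 s, during which the arm holds its last target. There are 200 camera calls.

## Working session

There is one attempt and no reset: what is moved stays moved. The work goes in short steps, Python scripts to look and compute and a tool call to move; the robot and the scene stay as the last step left them, time stands still between calls to the robot, and variables do not carry over. Pictures are saved under pics/ and viewed, about 8 in all and at most 12, crops included, and the job is handed in when it is done.

Besides the shell and the picture viewer there is one more tool, called after ">>>" as name(argument=value, ...), one argument or row to a line, values as JSON. arm_command: Moves the arm, as the interface text tells. Its arguments: {"type":"object","properties":{"rows":{"type":"string"},"squeeze":{"type":"number"}},"required":["rows"]}

```bash
mkdir -p pics; cat > h.py <<'E'
import numpy as np, cv2
from rig import readout, eyes, env
def cam(n):
    m=eyes.camera_model(n); return m,np.array(m['mtx'],float),np.array(m['view'],float)
def grab(n,f):
    im=np.array(eyes.get_image(n)); cv2.imwrite('pics/'+f,im[:,:,::-1]); return im
def ray(n,u,v):
    m,K,V=cam(n); d=np.linalg.inv(K)@[u,v,1]; d=np.array([d[0],-d[1],-d[2]])
    R=V[:3,:3]; return -R.T@V[:3,3], R.T@d/np.linalg.norm(d)
def onz(n,u,v,z):
    o,d=ray(n,u,v); return o+d*(z-o[2])/d[2]
def tri(a,b):
    o1,d1=ray(*a);o2,d2=ray(*b)
    s=np.linalg.lstsq(np.c_[d1,-d2],o2-o1,rcond=None)[0]
    p,q=o1+d1*s[0],o2+d2*s[1]; return (p+q)/2,np.linalg.norm(p-q)
def proj(n,p):
    m,K,V=cam(n); c=V[:3,:3]@p+V[:3,3]; x=K@[c[0],-c[1],-c[2]]; return x[:2]/x[2]
E
python3 - <<'E'
from h import *
for n in('side','top'):
    grab(n,n+'0.png'); m,K,V=cam(n); print(n,m.keys(),K.round(1).tolist(),ray(n,320,200))
    print({k:v for k,v in m.items() if k not in('mtx','view')})
print(readout.observe())
E
```

```text
side dict_keys(['mtx', 'view']) [[448.7, 0.0, 312.6], [0.0, 448.7, 193.4], [0.0, 0.0, 1.0]] (array([ 0.43203573, -0.70539179,  0.96880928]), array([ 0.17001753,  0.65535849, -0.73593429]))
{}
top dict_keys(['mtx', 'view']) [[471.4, 0.0, 320.2], [0.0, 471.4, 203.2], [0.0, 0.0, 1.0]] (array([0.35470552, 0.06103115, 1.18788987]), array([ 2.27378610e-01,  7.79235601e-04, -9.73806120e-01]))
{}
{'time_s': 0.1, 'q': array([ 5.80808372e+01,  2.18371729e+01,  7.43783807e+01,  7.76331536e-04,
        8.38587032e+01, -1.23347530e+01]), 'qvel': array([ 0.11079269, -0.10731811, -0.12645045, -0.01505555, -0.06077719,
       -0.01499986]), 'joint_efforts': array([ 3.51480878e-03, -4.49218190e+01, -2.31658298e+01, -1.67213375e-04,
        3.69993140e-03, -2.21245742e-06]), 'position': array([0.18421921, 0.51798003, 0.24778506]), 'tool_rot': array([[-9.42148105e-01,  3.35196156e-01, -6.96672657e-04],
       [ 3.35196755e-01,  9.42147516e-01, -1.09293759e-03],
       [ 2.90019934e-04, -1.26323149e-03, -9.99999160e-01]]), 'ft_force': array([-0.63288476,  0.68378733, -0.45225264]), 'wrist_torque': array([-0.00419179,  0.00726544,  0.0060888 ]), 'grip_width': 0.08569208878053546}
```

View pics/side0.png

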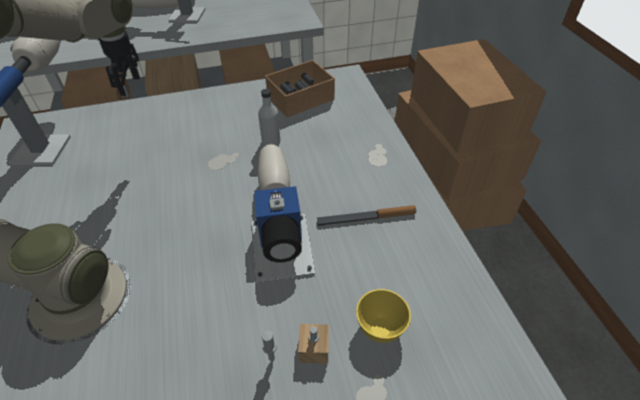

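View pics/top0.png

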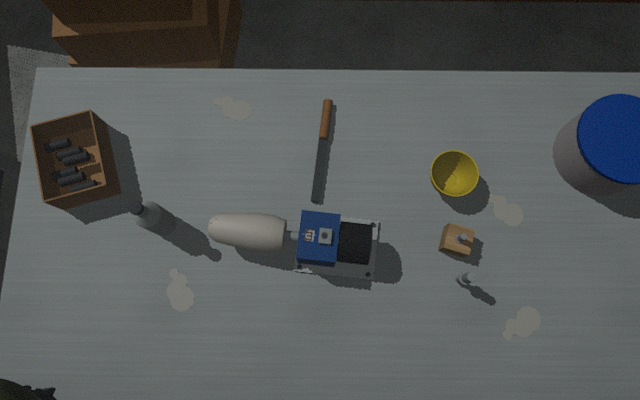

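The side view shows the head at about (278,225), the block with a pin at (313,335) and a loose pin-like thing standing on the bench at (267,342). In the top view the block pin is at (461,238), the loose one at (465,280), the bush at (326,236) and the window at (309,236). 

Things that could be taken for the pin: the block pin (top 461,238; side 313,333) and the bench one (top 465,280; side 267,342). I'll check both in one close crop.

```bash
python3 - <<'E'
from h import *
s=cv2.imread('pics/side0.png');t=cv2.imread('pics/top0.png')
c=lambda im,u,v,w,h:cv2.resize(im[v:v+h,u:u+w],(400,300),interpolation=cv2.INTER_CUBIC)
out=np.vstack([np.hstack([c(t,290,200,100,75),c(t,425,220,80,80*3//4+15)]),np.hstack([c(s,240,180,80,60),c(s,250,315,92,69)])])
cv2.imwrite('pics/crop0.png',out)
E
```

```text
(no output)
```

View pics/crop0.png

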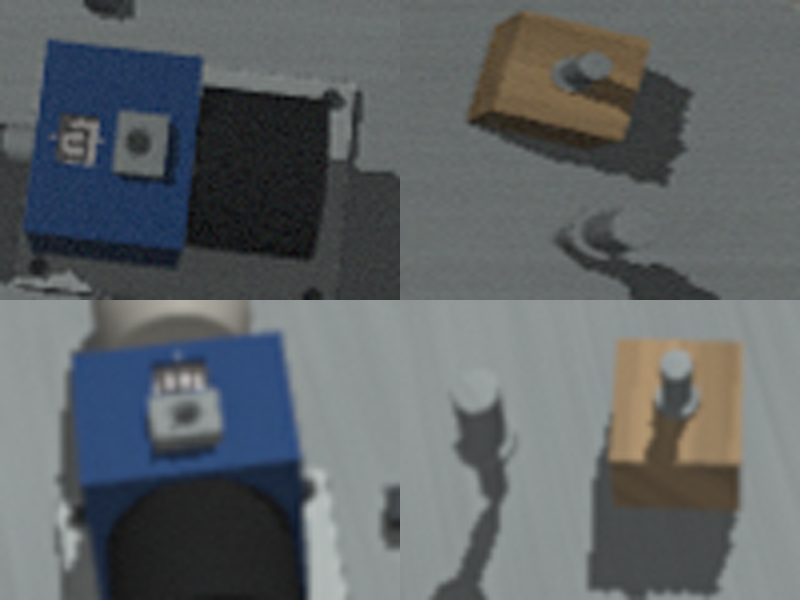

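The crop shows that the block pin (top crop 590,68) is the slimmer, smaller one. The bench one is larger, so the block pin is the one meant. The figure in the window needs a finer, averaged, rectified look. I'll measure everything now.

```bash
cat >> h.py <<'E'
def avg(n,k=6): return np.mean([np.array(eyes.get_image(n),float) for _ in range(k)],0).astype(np.uint8)
def blob(m,lo=20):
    n,l,s,c=cv2.connectedComponentsWithStats(m.astype(np.uint8)); i=1+np.argmax(s[1:,4]); return l==i,s[i],c[i]
E
python3 - <<'E'
from h import *
I={}
for n in('top','side'):
    I[n]=avg(n); cv2.imwrite(f'pics/{n}_avg.png',I[n][:,:,::-1])
    hsv=cv2.cvtColor(I[n],cv2.COLOR_RGB2HSV); H,S,V=hsv[...,0],hsv[...,1],hsv[...,2]
    m=(H>100)&(H<125)&(S>120); m[:, 500:]=0; m[:,:200]=0
    b,s,c=blob(m); print(n,'blue',s,c, 'V pct',np.percentile(V[b],[5,25,50,75,95]))
    roof=b&(V>0.8*np.percentile(V[b],60))
    cs,_=cv2.findContours(roof.astype(np.uint8),cv2.RETR_EXTERNAL,cv2.CHAIN_APPROX_NONE)
    cc=max(cs,key=cv2.contourArea); q=cv2.approxPolyDP(cv2.convexHull(cc),5,True)[:,0]
    print('roof quad',q.tolist()); print(np.array([onz(n,*p,.135) for p in q]).round(3).tolist(), cv2.minAreaRect(cc))
    mw=(H>5)&(H<20)&(S>80)
    reg=np.zeros_like(mw); 
    if n=='top': reg[210:265,430:485]=1
    else: reg[315:370,290:335]=1
    b,s,c=blob(mw&reg); cs,_=cv2.findContours(b.astype(np.uint8),cv2.RETR_EXTERNAL,cv2.CHAIN_APPROX_NONE)
    print('wood',s,c,cv2.minAreaRect(max(cs,key=cv2.contourArea)))
def up(im,u,v,w,h,W,Hh): return cv2.resize(im[v:v+h,u:u+w,::-1],(W,Hh),interpolation=cv2.INTER_CUBIC)
a=up(I['top'],298,224,40,30,400,300);b=up(I['top'],436,220,40,30,400,300)
c=up(I['side'],262,184,40,30,400,300);d=up(I['side'],294,318,40,30,400,300)
o=cv2.convertScaleAbs(np.vstack([np.hstack([a,b]),np.hstack([c,d])]),alpha=1.2)
for x in range(0,800,50):
    cv2.line(o,(x,0),(x,4),(0,255,0));cv2.line(o,(x,300),(x,304),(0,255,0)); 
cv2.imwrite('pics/crop1.png',o)
E
```

```text
top blue [ 296  210   44   56 1560] [318.13205128 236.67628205] V pct [66. 88. 89. 90. 91.]
roof quad [[302, 210], [339, 214], [335, 261], [296, 257]]
[[0.577, 0.103, 0.135], [0.568, 0.018, 0.135], [0.461, 0.027, 0.135], [0.469, 0.114, 0.135]] ((318.07928466796875, 235.78659057617188), (39.865787506103516, 47.92728805541992), 6.340191841125488)
wood [439 223  36  33 723] [455.98063624 239.30428769] ((456.61773681640625, 239.52944946289062), (31.044557571411133, 28.861738204956055), 14.03624439239502)
side blue [ 255  187   45   56 1060] [276.16226415 205.32358491] V pct [ 57.   102.75 120.   122.   123.  ]
roof quad [[295, 187], [299, 211], [256, 216], [255, 191]]
[[0.574, 0.099, 0.135], [0.565, 0.015, 0.135], [0.46, 0.027, 0.135], [0.471, 0.112, 0.135]] ((276.1040954589844, 201.13479614257812), (25.52981185913086, 43.40652084350586), 83.2901611328125)
wood [298 325  30  38 874] [313.22997712 344.64759725] ((312.5, 343.5), (37.0, 29.0), 90.0)
```

View pics/crop1.png

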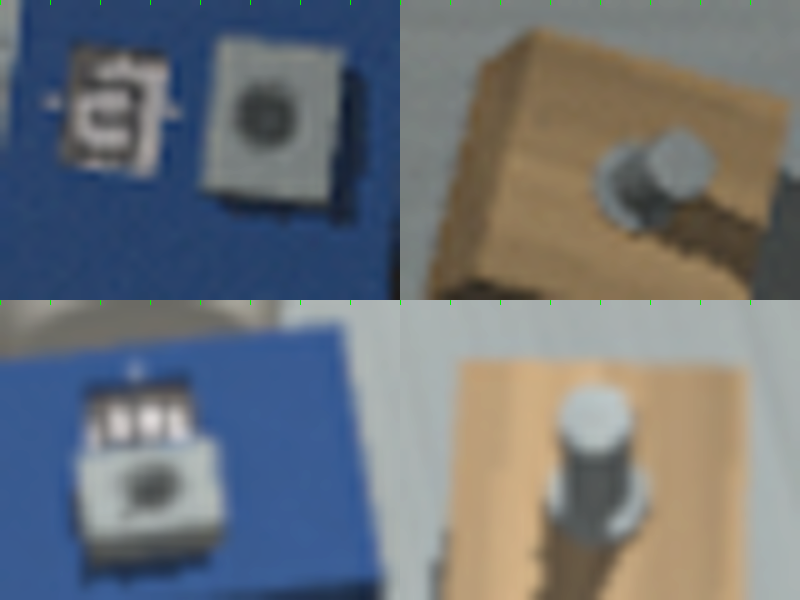

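The pictures so far can't settle the digit. I'll compute poses from the pixels and make one large rectified view of the window.

```bash
cat >> h.py <<'E'
YAW=np.radians(-6.2); HX=np.array([np.cos(YAW),np.sin(YAW),0]); HY=np.array([-np.sin(YAW),np.cos(YAW),0])
def winpic(bore,f,im,z=.126):
    # rectified window on plane z, head frame: up=+x, left=+y, 25 px/mm over 32x28 mm
    c=bore*[1,1,0]+[0,0,z]+.036*HY
    P=[c+a*HX+b*HY for a,b in((.016,.014),(.016,-.014),(-.016,-.014),(-.016,.014))]
    src=np.float32([proj('top',p) for p in P]); dst=np.float32([[0,0],[500,0],[500,570],[0,570]])
    w=cv2.warpPerspective(im,cv2.getPerspectiveTransform(src,dst),(500,570),flags=cv2.INTER_CUBIC)
    w=cv2.normalize(cv2.cvtColor(w,cv2.COLOR_RGB2GRAY),None,0,255,cv2.NORM_MINMAX); cv2.imwrite('pics/'+f,w)
E
python3 - <<'E'
from h import *
b,e=tri(('top',324.1,235.2),('side',277.0,202.2)); print('bore',b.round(4),e)
p,e=tri(('top',463.5,236.0),('side',313.2,329.3)); print('pin top',p.round(4),e)
c,e=tri(('top',436+22.3,220+18.3),('side',294+19.7,318+20.5)); print('collar rough',c.round(4),e)
for n,q in(('top',[(302,210),(339,214),(335,261),(296,257)]),('side',[(295,187),(299,211),(256,216),(255,191)])):
    m=np.mean([onz(n,*x,.135) for x in q],0); print('bore from roof',(m-.015*HY).round(4))
wt=b*[1,1,0]-.069*HY; print('wheel',wt.round(4))
winpic(b,'win0.png',cv2.imread('pics/top_avg.png')[:,:,::-1])
E
```

```text
bore [0.5177 0.0519 0.1421] 0.0005088503088611781
pin top [ 0.5266 -0.2759  0.092 ] 0.00107862526395804
collar rough [ 0.5272 -0.2759  0.0495] 0.001647903545311401
bore from roof [0.5173 0.0507 0.135 ]
bore from roof [0.5157 0.0482 0.135 ]
wheel [ 0.5103 -0.0167  0.    ]
```

View pics/win0.png

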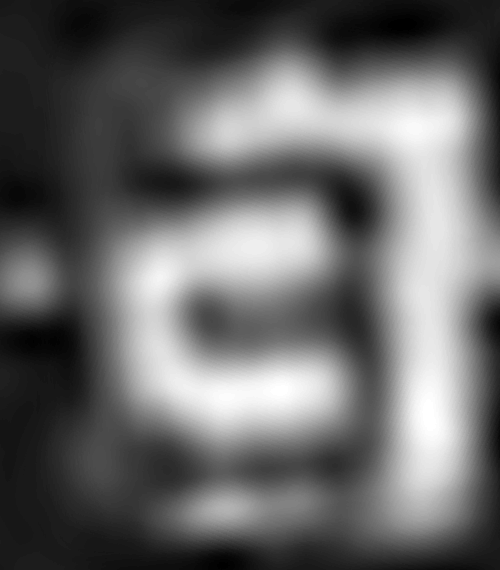

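The rectified window shows a clear "3": bars at rows 190, 310 and 460, with a right-hand stroke. Its centre is near row 318 against the ticks at 275, so within about 2 mm of mid window. I need roughly +0.8 rad (46°) to reach 4. The heights agree: pin top is 0.092 (expected 0.093) and bush is 0.142 (expected 0.145). Next I go above the wheel with the fingers shut.

>>> arm_command(
  rows="1 0 0 0 0 0 -6.7; 1 0 0 0 0 0 -6.7; 1 -21.2 -27.6 0 0 0 0; 1 -21.2 -27.6 0 0 0 0; 1 -21.2 -27.6 0 0 0 0",
  squeeze=40,
)

```text
time_s: 1.12
position: [0.2388, 0.428, 0.2482]
tool_rot: [[-0.994, 0.106, 0.0], [0.106, 0.994, -0.0], [-0.0, -0.0, -1.0]]
ft_force: [1.4, 0.6, -0.1]
grip_width: 0.0256
```

>>> arm_command(
  rows="1 -21.2 -27.6 0 0 0 0; 1 -21.2 -27.6 0 0 0 0; 1 -21.2 -27.6 0 0 0 0; 1 -21.2 -27.6 0 0 0 0; 1 -21.2 -27.6 0 0 0 0",
)

```text
time_s: 1.53
position: [0.3297, 0.2789, 0.2485]
tool_rot: [[-0.994, 0.107, 0.001], [0.107, 0.994, 0.0], [-0.001, 0.0, -1.0]]
ft_force: [0.1, 0.6, 0.2]
grip_width: 0.0002
```

>>> arm_command(
  rows="1 -21.2 -27.6 0 0 0 0; 1 -21.2 -27.6 0 0 0 0; 1 -21.2 -27.6 0 0 0 0; 1 -21.2 -27.6 0 0 0 0; 1 -21.2 -27.6 0 0 0 0",
)

```text
time_s: 1.95
position: [0.4203, 0.1301, 0.2485]
tool_rot: [[-0.994, 0.108, 0.001], [0.108, 0.994, 0.0], [-0.001, 0.0, -1.0]]
ft_force: [-0.4, 0.4, 0.3]
grip_width: 0.0
```

>>> arm_command(
  rows="1 -21.2 -27.6 0 0 0 0; 1 -21.2 -27.6 0 0 0 0; 1 -21.2 -27.6 0 0 0 0; 1 -21.2 -27.6 0 0 0 0; 1 -21.2 -27.6 0 0 0 0",
)

```text
time_s: 2.37
position: [0.5108, -0.0186, 0.2484]
tool_rot: [[-0.994, 0.108, 0.0], [0.108, 0.994, -0.0], [-0.0, -0.0, -1.0]]
ft_force: [-0.5, -0.1, 0.6]
grip_width: 0.0002
```

>>> arm_command(
  rows="1 0 0 25 0 0 0; 1 0 0 25 0 0 0; 1 0 0 25 0 0 0; 1 0 0 17 0 0 0; 1 0 0 0 0 0 0",
)

```text
time_s: 2.78
position: [0.5087, -0.0166, 0.1533]
tool_rot: [[-0.994, 0.108, -0.006], [0.108, 0.994, 0.002], [0.006, 0.001, -1.0]]
ft_force: [-0.9, 0.4, -0.5]
grip_width: 0.0
```

>>> arm_command(
  rows="1 0 0 1 0 0 0; 1 0 0 1 0 0 0; 1 0 0 0 0 0 0",
)

```text
time_s: 3.03
position: [0.5108, -0.0169, 0.1555]
tool_rot: [[-0.994, 0.108, 0.002], [0.108, 0.994, -0.001], [-0.002, -0.0, -1.0]]
ft_force: [0.6, 0.3, 0.6]
grip_width: -0.0001
```

>>> arm_command(
  rows="1 0 0 1 0 0 0; 1 0 0 1 0 0 0; 1 0 0 1 0 0 0; 1 0 0 0 0 0 0",
)

```text
time_s: 3.37
position: [0.5102, -0.0168, 0.1513]
tool_rot: [[-0.994, 0.108, 0.0], [0.108, 0.994, -0.0], [-0.0, -0.0, -1.0]]
ft_force: [-0.4, -0.3, -0.2]
grip_width: -0.0003
```

>>> arm_command(
  rows="1 0 0 1 0 0 0; 1 0 0 0.5 0 0 0; 1 0 0 0 0 0 0",
)

```text
time_s: 3.62
position: [0.5102, -0.0169, 0.1499]
tool_rot: [[-0.994, 0.108, 0.0], [0.108, 0.994, -0.0], [-0.0, -0.0, -1.0]]
ft_force: [0.2, 0.2, 1.2]
grip_width: -0.0003
```

>>> arm_command(
  rows="1 0 0 0.5 0 0 0; 1 0 0 0.5 0 0 0; 1 0 0 0 0 0 0",
)

```text
time_s: 3.87
position: [0.5104, -0.017, 0.1496]
tool_rot: [[-0.994, 0.108, 0.001], [0.108, 0.994, -0.001], [-0.001, -0.0, -1.0]]
ft_force: [-2.2, -1.1, 7.8]
grip_width: -0.0
```

>>> arm_command(
  rows="1 0 0 0.5 0 0 0; 1 0 0 0 0 0 0",
)

```text
time_s: 4.03
position: [0.5106, -0.0171, 0.1495]
tool_rot: [[-0.994, 0.108, 0.002], [0.108, 0.994, -0.001], [-0.002, -0.001, -1.0]]
ft_force: [-1.9, -0.5, 10.7]
grip_width: -0.0002
```

The tyre is felt at TCP z about 0.1497, so the top is about 4.7 mm above nominal and the axis is at z about 84.7 mm. Stiffness is about 7.5 N/mm. I'll press a little more and pivot about the axis.

>>> arm_command(
  rows="1 0 0 0.4 0 0 0; 1 -3.3 0 0.1 0 3 0; 1 -4.4 0 0.2 0 4 0; 1 -4.4 0 0.2 0 4 0",
)

```text
time_s: 4.37
position: [0.5225, -0.0184, 0.1484]
tool_rot: [[-0.976, 0.108, -0.19], [0.106, 0.994, 0.02], [0.191, -0.001, -0.982]]
ft_force: [-0.6, -0.6, 10.6]
grip_width: -0.0
```

>>> arm_command(
  rows="1 -4.4 0 0.3 0 4 0; 1 -4.4 0 0.2 0 4 0; 1 -4.4 0 0.2 0 4 0; 1 0 0 0 0 0 0",
)

```text
time_s: 4.7
position: [0.5372, -0.0201, 0.1433]
tool_rot: [[-0.915, 0.108, -0.388], [0.1, 0.994, 0.042], [0.39, -0.0, -0.921]]
ft_force: [5.5, -0.3, 16.9]
grip_width: -0.0001
```

```bash
python3 - <<'E'
from h import *
o=readout.observe(); T=np.array(o['tool_rot']); tip=o['position']+.017*T[:,2]
B=np.array([.5175,.0515,0]); d=tip-B; print('tip head x,y',d@HX,d@HY,tip[2], 'tilt',np.degrees(np.arcsin(-T[:,2]@HX)),o['ft_force'],'radial',o['ft_force']@-T[:,2])
winpic(np.array([.5177,.0519,.142]),'win1.png',avg('top',4))
E
```

```text
tip head x,y 0.020691227105898206 -0.06909805777676198 0.12769294457673352 tilt 22.94471706335891 [ 5.53820759 -0.25564564 16.90633971] radial 17.726047978456467
```

View pics/win1.png

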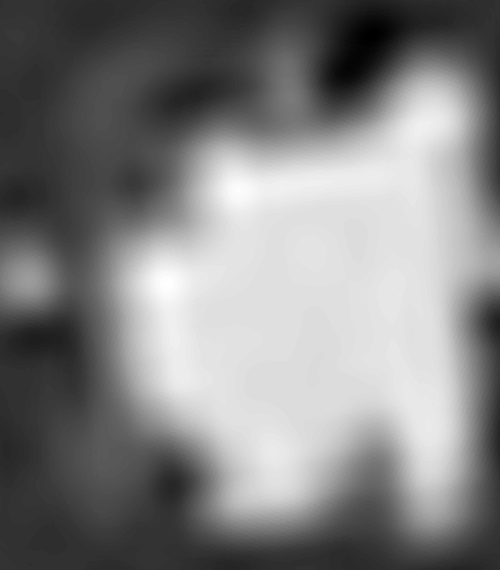

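Picture 6 shows the drum midway, with the tip of the 4 appearing at the bottom (270,500) and the 3 leaving at the top. There was no slip. I'll lift off, go back and take a second stroke.

>>> arm_command(
  rows="1 0 0 -15 0 0 0; 1 8.4 0 0.4 0 -6 0; 1 8.4 0 0.4 0 -6 0; 1 8.4 0 0.4 0 -6 0; 1 8.4 0 0.4 0 -6 0",
)

```text
time_s: 5.32
position: [0.5079, -0.0166, 0.1633]
tool_rot: [[-0.994, 0.108, 0.023], [0.108, 0.994, -0.003], [-0.024, -0.0, -1.0]]
ft_force: [1.2, 0.4, 0.5]
grip_width: 0.0
```

>>> arm_command(
  rows="1 0 0 6 0 0 0; 1 0 0 5 0 0 0; 1 0 0 1 0 0 0; 1 0 0 0.5 0 0 0; 1 0 0 0 0 0 0",
)

```text
time_s: 5.73
position: [0.5087, -0.0168, 0.15]
tool_rot: [[-0.994, 0.108, 0.016], [0.108, 0.994, -0.002], [-0.016, 0.0, -1.0]]
ft_force: [-0.3, -0.2, 0.4]
grip_width: -0.0004
```

>>> arm_command(
  rows="1 0 0 0.7 0 0 0; 1 0 0 0.7 0 0 0; 1 0 0 0 0 0 0",
)

```text
time_s: 5.98
position: [0.5089, -0.0169, 0.1497]
tool_rot: [[-0.994, 0.108, 0.019], [0.108, 0.994, -0.003], [-0.019, -0.001, -1.0]]
ft_force: [-1.6, 0.5, 7.9]
grip_width: -0.0001
```

>>> arm_command(
  rows="1 0 0 0.5 0 0 0; 1 -3.3 0 0.1 0 3 0; 1 -4.4 0 0.1 0 4 0; 1 -4.4 0 0.1 0 4 0; 1 -4.4 0 0.1 0 4 0",
)

```text
time_s: 6.4
position: [0.5252, -0.0187, 0.148]
tool_rot: [[-0.964, 0.108, -0.242], [0.105, 0.994, 0.026], [0.243, -0.001, -0.97]]
ft_force: [-1.5, 0.3, 8.0]
grip_width: -0.0001
```

>>> arm_command(
  rows="1 -4.4 0 0.1 0 4 0; 1 -4.4 0 0.1 0 4 0; 1 0 0 0 0 0 0",
)

```text
time_s: 6.65
position: [0.5353, -0.0199, 0.1443]
tool_rot: [[-0.922, 0.108, -0.373], [0.1, 0.994, 0.04], [0.375, -0.0, -0.927]]
ft_force: [4.0, 0.3, 12.0]
grip_width: -0.0001
```

```bash
python3 - <<'E'
from h import *
o=readout.observe(); T=np.array(o['tool_rot'])
print('tilt',np.degrees(np.arcsin(-T[:,2]@HX)),o['ft_force'],'radial',o['ft_force']@-T[:,2])
winpic(np.array([.5177,.0519,.142]),'win2.png',avg('top',4))
E
```

```text
tilt 22.029060818529945 [ 3.95051018  0.3428387  12.02983571] radial 12.61106802019962
```

View pics/win2.png

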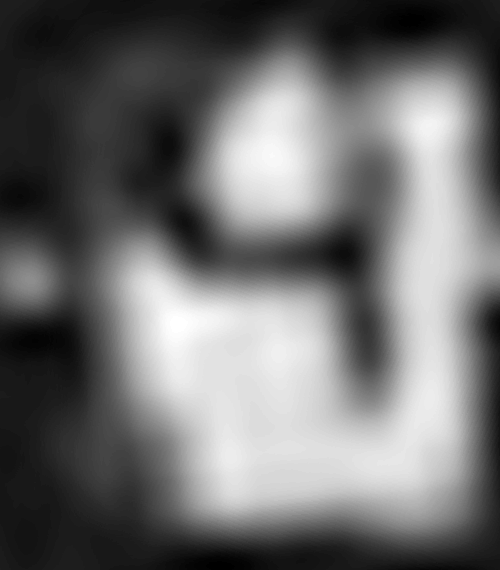

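Picture 7 shows the 4 with its crossbar at row 258 and foot at 410. Parallax-corrected, mid window is about row 292, so it is about 0.04 rad past. I'll nudge back about 2.5° while still in contact, then measure the bar row numerically.

>>> arm_command(
  rows="1 1.4 0 0 0 -1.3 0; 1 1.4 0 0 0 -1.3 0; 1 0 0 0 0 0 0",
)

```text
time_s: 7.1
position: [0.5316, -0.0193, 0.1462]
tool_rot: [[-0.94, 0.108, -0.325], [0.102, 0.994, 0.035], [0.327, -0.001, -0.945]]
ft_force: [3.2, -1.2, 6.2]
grip_width: -0.0001
```

```bash
python3 - <<'E'
from h import *
o=readout.observe(); T=np.array(o['tool_rot'])
print('tilt',np.degrees(np.arcsin(-T[:,2]@HX)),o['ft_force'],'radial',o['ft_force']@-T[:,2])
winpic(np.array([.5177,.0519,.142]),'win3.png',avg('top',4))
for f in('win0','win2','win3'):
    w=cv2.imread(f'pics/{f}.png',0); p=w[:,230:320].mean(1); i=200+np.argmin(p[200:380]); s=slice(i-30,i+31); d=p[s].max()-p[s]; print(f,i,(np.arange(i-30,i+31)*d).sum()/d.sum())
    t=w[200:360,0:60].astype(float).mean(1); t=np.clip(t-t.max()*.5,0,None); print('tick',200+(np.arange(160)*t).sum()/t.sum())
E
```

```text
tilt 19.071849403275213 [ 3.19391837 -1.23632406  6.21084955] radial 6.950519191751717
win0 324 322.3338246098943
tick 277.7193769245986
win2 257 256.6483533117571
tick 277.4533556879035
win3 301 301.01861784484106
tick 277.1427959649791
```

Bar is now at row 301, within about 0.01 rad of mid (target about 292). Lifting off and heading to the pin.

>>> arm_command(
  rows="1 0 0 -15 0 0 0; 1 0 0 -20 0 0 0; 1 0 0 0 0 -6.4 0; 1 0 0 0 0 -6.4 0; 1 0 0 0 0 -6.3 0",
)

```text
time_s: 7.72
position: [0.5425, -0.0204, 0.1782]
tool_rot: [[-0.994, 0.108, 0.0], [0.108, 0.994, -0.0], [-0.0, -0.0, -1.0]]
ft_force: [1.4, -0.4, 0.5]
grip_width: 0.0001
```

>>> arm_command(
  rows="0 -1.6 -30 0 0 0 0; 0 -1.6 -32 0 0 0 0; 0 -1.6 -32 0 0 0 0; 0 -1.6 -32 0 0 0 0; 0 -1.6 -32 0 0 0 0",
)

```text
time_s: 8.13
position: [0.5325, -0.1797, 0.1778]
tool_rot: [[-0.994, 0.108, -0.006], [0.108, 0.994, 0.001], [0.006, 0.0, -1.0]]
ft_force: [0.6, 0.3, 0.3]
grip_width: 0.0606
```

>>> arm_command(
  rows="0 -1.6 -32 0 0 0 0; 0 -1.6 -32 0 0 0 0; 0 -1.6 -32 0 0 0 0; 0 0 0 0 0 0 0; 0 0 0 0 0 0 0",
)

```text
time_s: 8.55
position: [0.5269, -0.2755, 0.1773]
tool_rot: [[-0.994, 0.11, -0.006], [0.11, 0.994, 0.002], [0.006, 0.001, -1.0]]
ft_force: [-0.4, 0.3, 0.0]
grip_width: 0.0854
```

```bash
python3 - <<'E'
from h import *
o=readout.observe(); T=np.array(o['tool_rot']); print(o['time_s'],o['position'],T.round(3).tolist(),o['ft_force'],o['grip_width'])
print('tool delta mm',T.T@(np.array([.5267,-.2759,.080])-o['position'])*1000)
winpic(np.array([.5177,.0519,.142]),'win4.png',avg('top',3))
w=cv2.imread('pics/win4.png',0); p=w[:,230:320].mean(1); print('bar',200+np.argmin(p[200:380]))
E
```

```text
8.55 [ 0.52688572 -0.27550334  0.17729394] [[-0.994, 0.11, -0.006], [0.11, 0.994, 0.002], [0.006, 0.001, -1.0]] [-0.39654935  0.34432887  0.02916323] 0.08535675775700895
tool delta mm [-0.47653586 -0.50035246 97.29247055]
bar 304
```

>>> arm_command(
  rows="0 0 0 25 0 0 0; 0 0 -0.5 25 0 0 0; 0 0 0 25 0 0 0; 0 0 0 17 0 0 0; 0 0 0 5 0 0 0",
)

```text
time_s: 9.12
position: [0.5258, -0.2726, 0.0785]
tool_rot: [[-0.994, 0.106, -0.009], [0.106, 0.994, 0.004], [0.009, 0.003, -1.0]]
ft_force: [-0.7, 0.3, 0.1]
grip_width: 0.0852
```

>>> arm_command(
  rows="1 0 0 0 0 0 0; 1 0 0 0 0 0 0; 1 0 0 0 0 0 0; 1 0 0 0 0 0 0; 1 0 0 0 0 0 0",
  squeeze=40,
)

```text
time_s: 9.53
position: [0.5269, -0.2747, 0.0821]
tool_rot: [[-0.994, 0.108, -0.004], [0.108, 0.994, -0.001], [0.004, -0.001, -1.0]]
ft_force: [0.1, 0.6, 0.2]
grip_width: 0.0254
```

>>> arm_command(
  rows="1 0 0 0 0 0 0; 1 0 0 0 0 0 0; 1 0 0 0 0 0 0",
)

```text
time_s: 9.78
position: [0.5268, -0.2748, 0.0819]
tool_rot: [[-0.994, 0.108, -0.004], [0.108, 0.994, -0.0], [0.004, -0.001, -1.0]]
ft_force: [-0.9, 0.3, 5.9]
grip_width: 0.0147
```

>>> arm_command(
  rows="1 0 0 0 0 0 0; 1 0 0 -5 0 0 0; 1 0 0 -15 0 0 0; 1 0 0 -25 0 0 0; 1 0 0 -25 0 0 0",
)

```text
time_s: 10.2
position: [0.5265, -0.2745, 0.1515]
tool_rot: [[-0.994, 0.108, -0.007], [0.108, 0.994, 0.002], [0.007, 0.001, -1.0]]
ft_force: [0.3, -0.1, 0.2]
grip_width: 0.0147
```

>>> arm_command(
  rows="1 0 0 -30 0 0 0; 1 0 0 -30 0 0 0; 1 0 0 -30 0 0 0; 1 0 0 -10 0 0 0; 1 0 0 0 0 0 0",
)

```text
time_s: 10.62
position: [0.528, -0.2751, 0.2537]
tool_rot: [[-0.994, 0.108, -0.001], [0.108, 0.994, -0.003], [0.001, -0.003, -1.0]]
ft_force: [0.1, -0.3, -1.0]
grip_width: 0.0147
```

```bash
python3 - <<'E'
from h import *
o=readout.observe(); p=o['position']; print(p,o['ft_force'],o['grip_width'])
a=grab('top','t1.png');b=grab('side','s1.png'); 
out=[]
for n,im in(('top',a),('side',b)):
    u,v=proj(n,p); print(n,u,v); u,v=int(u)-40,int(v)-30; u=max(u,0);v=min(max(v,0),320)
    print('crop origin',u,v); out.append(cv2.resize(im[v:v+80,u:u+80,::-1],(400,400),interpolation=cv2.INTER_CUBIC))
cv2.imwrite('pics/held.png',np.hstack(out))
E
```

```text
[ 0.52795997 -0.27512611  0.25373171] [ 0.076087   -0.29242176 -0.95557788] 0.014746058981794532
top 487.07843558585824 223.32878578213456
crop origin 447 193
side 312.5378284102403 287.3449053779003
crop origin 272 257
```

View pics/held.png

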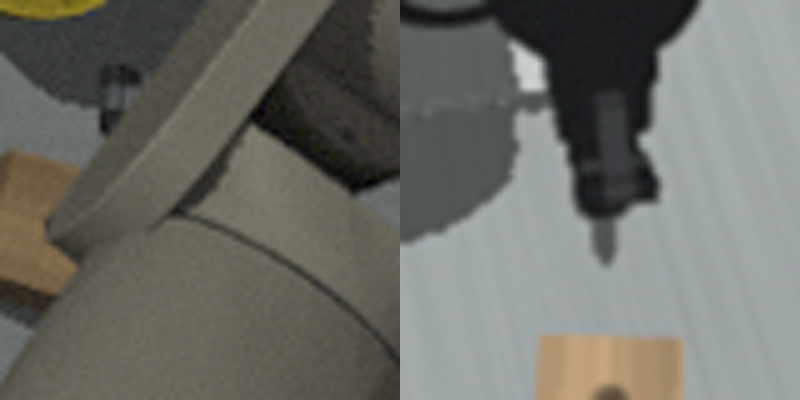

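Picture 8 shows the pin held upright, with its shank tip at side pixel about (313,310) and the empty hole in the block below. I'll check that against the expected tip position and work out the move.

```bash
python3 - <<'E'
from h import *
o=readout.observe(); p=np.array(o['position']); T=np.array(o['tool_rot'])
print('pred tip px',proj('side',p-[0,0,.076]),'1mm x ->',proj('side',p-[-.001,0,.076]))
print('delta tool mm',T.T@(np.array([.5175,.0515,.254])-p)*1000)
E
```

```text
pred tip px [312.77003075 308.97920445] 1mm x -> [313.26359551 308.86105894]
delta tool mm [ 44.66758584 323.03480362  -3.54031083]
```

>>> arm_command(
  rows="1 4.5 30 0 0 0 0; 1 4.5 33 0 0 0 0; 1 4.5 33 0 0 0 0; 1 4.5 33 0 0 0 0; 1 4.5 33 0 0 0 0",
)

```text
time_s: 11.13
position: [0.5216, -0.1095, 0.249]
tool_rot: [[-0.994, 0.108, -0.009], [0.108, 0.994, 0.002], [0.009, 0.001, -1.0]]
ft_force: [0.8, -0.7, -1.0]
grip_width: 0.0146
```

>>> arm_command(
  rows="1 4.5 33 0 0 0 0; 1 4.5 33 0 0 0 0; 1 4.5 33 0 0 0 0; 1 4.5 33 0 0 0 0; 1 4.5 28 0 0 0 0",
)

```text
time_s: 11.55
position: [0.5163, 0.0524, 0.2492]
tool_rot: [[-0.994, 0.107, -0.009], [0.107, 0.994, 0.001], [0.009, 0.0, -1.0]]
ft_force: [0.4, -0.4, -1.1]
grip_width: 0.0149
```

>>> arm_command(
  rows="1 0 0 0 0 0 0; 1 0 0 0 0 0 0; 1 0 0 0 0 0 0",
)

```text
time_s: 11.8
position: [0.517, 0.0499, 0.25]
tool_rot: [[-0.994, 0.108, -0.008], [0.108, 0.994, 0.001], [0.008, -0.0, -1.0]]
ft_force: [0.3, -1.0, -0.3]
grip_width: 0.0148
```

```bash
python3 - <<'E'
from h import *
o=readout.observe(); p=np.array(o['position']); T=np.array(o['tool_rot'])
print(p,T.round(3).tolist(),o['ft_force'],o['grip_width'])
print('delta tool mm',T.T@(np.array([.5175,.0515,.254])-p)*1000)
b=grab('side','s2.png'); t=p-[0,0,.076]; print('pred tip px',proj('side',t), 'bore px',277.0,202.2, proj('side',np.array([.5175,.0515,.145])))
cv2.imwrite('pics/over.png',cv2.resize(b[150:225,227:327,::-1],(800,600),interpolation=cv2.INTER_CUBIC))
E
```

```text
[0.51704714 0.04994874 0.2499558 ] [[-0.994, 0.108, -0.008], [0.108, 0.994, 0.001], [0.008, -0.0, -1.0]] [ 0.30499552 -0.952576   -0.25172718] 0.014842247980212945
delta tool mm [-0.25095521  1.58986681 -4.04677833]
pred tip px [275.9806191  194.01311122] bore px 277.0 202.2 [276.94134842 201.52037981]
```

View pics/over.png

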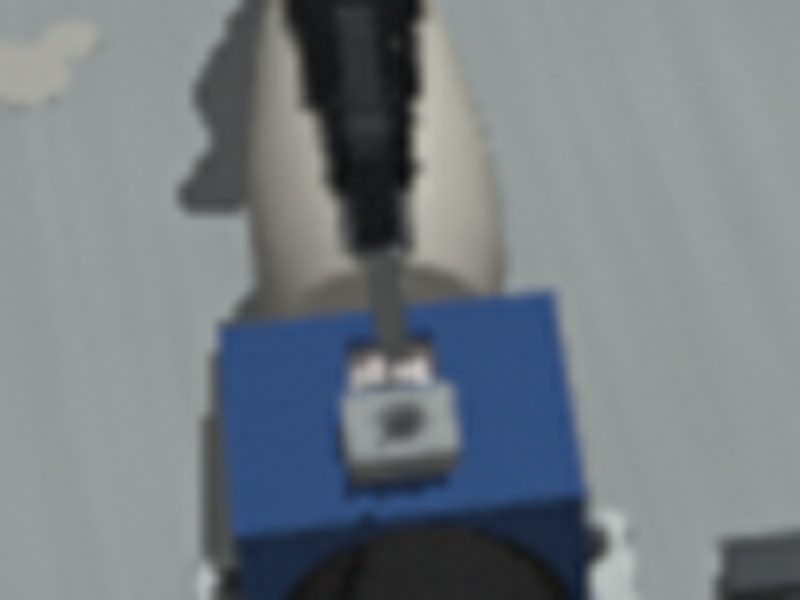

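Picture 9 shows the pin tip at side px (275.9,194.0), exactly as predicted. Bore is at (277.2,202.9). Nudging y by 1.6 mm and descending.

>>> arm_command(
  rows="1 -0.3 1.6 5 0 0 0; 1 0 0 12 0 0 0; 1 0 0 12 0 0 0; 1 0 0 6 0 0 0; 1 0 0 3 0 0 0",
)

```text
time_s: 12.27
position: [0.5174, 0.0513, 0.2121]
tool_rot: [[-0.994, 0.109, -0.007], [0.109, 0.994, 0.001], [0.007, 0.0, -1.0]]
ft_force: [0.7, -0.4, -0.9]
grip_width: 0.0147
```

>>> arm_command(
  rows="1 0 0 3 0 0 0; 1 0 0 2 0 0 0; 1 0 0 1 0 0 0; 1 0 0 0 0 0 0",
)

```text
time_s: 12.6
position: [0.5176, 0.0516, 0.2075]
tool_rot: [[-0.994, 0.108, -0.005], [0.108, 0.994, -0.0], [0.005, -0.001, -1.0]]
ft_force: [-1.2, -1.5, -1.6]
grip_width: 0.0149
```

>>> arm_command(
  rows="1 0 0 3 0 0 0; 1 0 0 3 0 0 0; 1 0 0 3 0 0 0; 1 0 0 0 0 0 0",
)

```text
time_s: 12.93
position: [0.5174, 0.0516, 0.1978]
tool_rot: [[-0.994, 0.108, -0.006], [0.108, 0.994, 0.0], [0.006, -0.001, -1.0]]
ft_force: [-2.0, -4.4, -2.0]
grip_width: 0.0145
```

>>> arm_command(
  rows="1 0 0 3 0 0 0; 1 0 0 3 0 0 0; 1 0 0 2 0 0 0; 1 0 0 0 0 0 0",
)

```text
time_s: 13.27
position: [0.5174, 0.0516, 0.1899]
tool_rot: [[-0.994, 0.108, -0.006], [0.108, 0.994, 0.0], [0.006, -0.001, -1.0]]
ft_force: [-1.7, -5.6, -0.3]
grip_width: 0.0145
```

>>> arm_command(
  rows="1 0.2 -0.7 0 0 0 0; 1 0 0 2 0 0 0; 1 0 0 3 0 0 0; 1 0 0 2 0 0 0; 1 0 0 0 0 0 0",
)

```text
time_s: 13.68
position: [0.5171, 0.0514, 0.1828]
tool_rot: [[-0.994, 0.108, -0.006], [0.108, 0.994, 0.001], [0.006, 0.0, -1.0]]
ft_force: [-0.8, -1.9, -1.5]
grip_width: 0.015
```

>>> arm_command(
  rows="1 0 0 2 0 0 0; 1 0 0 2 0 0 0; 1 0 0 1 0 0 0; 1 0 0 0 0 0 0",
)

```text
time_s: 14.02
position: [0.5172, 0.0513, 0.1781]
tool_rot: [[-0.994, 0.108, -0.005], [0.108, 0.994, 0.001], [0.006, 0.0, -1.0]]
ft_force: [-0.5, -1.2, -0.8]
grip_width: 0.0147
```

>>> arm_command(
  rows="1 0 0 2 0 0 0; 1 0 0 1 0 0 0; 1 0 0 1 0 0 0; 1 0 0 0 0 0 0",
)

```text
time_s: 14.35
position: [0.5171, 0.0512, 0.1742]
tool_rot: [[-0.994, 0.108, -0.005], [0.108, 0.994, 0.001], [0.005, 0.0, -1.0]]
ft_force: [-0.4, -1.9, -1.3]
grip_width: 0.015
```

>>> arm_command(
  rows="1 0 0 1 0 0 0; 1 0 0 0 0 0 0",
)

```text
time_s: 14.52
position: [0.5172, 0.0512, 0.1733]
tool_rot: [[-0.994, 0.108, -0.005], [0.108, 0.994, 0.001], [0.005, 0.0, -1.0]]
ft_force: [-1.2, -2.1, -0.8]
grip_width: 0.0145
```

>>> arm_command(
  rows="1 0 0 1 0 0 0; 1 0 0 0 0 0 0",
)

```text
time_s: 14.68
position: [0.5172, 0.0512, 0.1723]
tool_rot: [[-0.994, 0.108, -0.005], [0.108, 0.994, 0.001], [0.005, 0.0, -1.0]]
ft_force: [0.4, -1.3, -0.1]
grip_width: 0.015
```

>>> arm_command(
  rows="1 0 0 1 0 0 0; 1 0 0 0 0 0 0",
)

```text
time_s: 14.85
position: [0.5173, 0.0512, 0.1719]
tool_rot: [[-0.994, 0.108, -0.004], [0.108, 0.994, 0.0], [0.004, -0.0, -1.0]]
ft_force: [-1.7, -2.2, 5.5]
grip_width: 0.0145
```

>>> arm_command(
  rows="1 0 0 0.8 0 0 0; 1 0 0 0 0 0 0",
)

```text
time_s: 15.02
position: [0.5173, 0.0512, 0.1719]
tool_rot: [[-0.994, 0.108, -0.004], [0.108, 0.994, 0.0], [0.004, -0.0, -1.0]]
ft_force: [-4.3, -1.3, 10.5]
grip_width: 0.0144
```

It stopped at TCP z = 0.1719, which is exactly 0.145 + 0.0269: the collar is on the bush. Easing off, releasing and retreating.

>>> arm_command(
  rows="1 0 0 -1 0 0 0; 0 0 0 0 0 0 0; 0 0 0 0 0 0 0; 0 0 0 0 0 0 0; 0 0 0 0 0 0 0",
)

```text
time_s: 15.43
position: [0.5172, 0.0513, 0.1714]
tool_rot: [[-0.994, 0.108, -0.005], [0.108, 0.994, 0.001], [0.005, 0.0, -1.0]]
ft_force: [-0.5, 0.7, -0.2]
grip_width: 0.063
```

>>> arm_command(
  rows="0 0 0 0 0 0 0; 0 0 0 0 0 0 0; 0 0 0 -8 0 0 0; 0 0 0 -20 0 0 0; 0 0 0 -30 0 0 0",
)

```text
time_s: 15.85
position: [0.5166, 0.0513, 0.2289]
tool_rot: [[-0.994, 0.108, -0.01], [0.108, 0.994, 0.001], [0.01, 0.0, -1.0]]
ft_force: [1.0, 0.5, -0.3]
grip_width: 0.0853
```

>>> arm_command(
  rows="0 0 0 -35 0 0 0; 0 30 0 -15 0 0 0; 0 35 0 0 0 0 0; 0 35 0 0 0 0 0; 0 35 0 0 0 0 0",
)

```text
time_s: 16.27
position: [0.3819, 0.0659, 0.2809]
tool_rot: [[-0.994, 0.108, -0.004], [0.108, 0.994, 0.0], [0.004, -0.0, -1.0]]
ft_force: [-0.9, 0.0, 0.7]
grip_width: 0.0852
```

>>> arm_command(
  rows="0 0 35 0 0 0 0; 0 0 35 0 0 0 0; 0 0 35 0 0 0 0; 0 0 35 0 0 0 0; 0 0 0 0 0 0 0",
)

```text
time_s: 16.68
position: [0.3984, 0.2091, 0.2808]
tool_rot: [[-0.995, 0.103, -0.004], [0.103, 0.995, 0.002], [0.005, 0.002, -1.0]]
ft_force: [0.3, -0.9, -0.7]
grip_width: 0.0855
```

```bash
python3 - <<'E'
from h import *
o=readout.observe(); print(o['time_s'],o['position'],o['ft_force'],o['grip_width'])
a=avg('top',4);b=avg('side',4); cv2.imwrite('pics/t3.png',a[:,:,::-1]);cv2.imwrite('pics/s3.png',b[:,:,::-1])
print('pin top expected px',proj('top',np.array([.5173,.0512,.183])),proj('side',np.array([.5173,.0512,.183])))
winpic(np.array([.5177,.0519,.142]),'win5.png',a); w=cv2.imread('pics/win5.png',0); p=w[:,230:320].mean(1); print('bar',200+np.argmin(p[200:380]))
c=lambda im,u,v,w,h:cv2.resize(im[v:v+h,u:u+w,::-1],(400,300),interpolation=cv2.INTER_CUBIC)
f=lambda im:cv2.resize(im[:,:,::-1],(400,250))
top=np.hstack([c(a,292,212,48,36),c(b,247,165,64,48)])
cv2.imwrite('pics/final.png',np.vstack([top,np.hstack([f(a),f(b)])]))
E
```

```text
16.6833 [0.39840877 0.20911851 0.28083132] [ 0.32130065 -0.94864024 -0.72779741] 0.08548266694640365
pin top expected px [324.61063014 232.59669411] [275.69489522 191.07663   ]
bar 304
```

View pics/final.png

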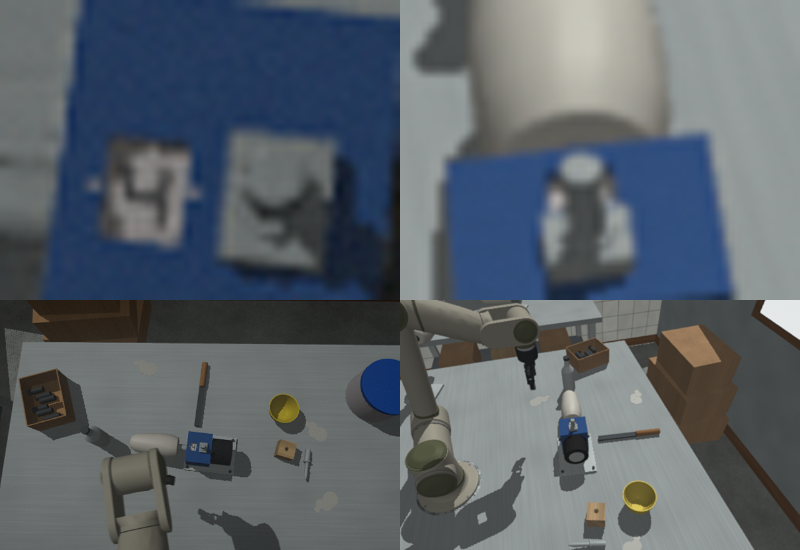

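Picture 10 shows the 4 mid window between the ticks, the pin standing home in the bush with its top as predicted, the bowl, flask and rasp in place, and the robot clear. However, the larger look-alike on the bench, at top px about (492,422 full-scale), is now lying down. I'll check when and why that happened.

```bash
python3 - <<'E'
from h import *
L=lambda f:cv2.imread('pics/'+f)
c=lambda im,u,v,w,h:cv2.resize(im[v:v+h,u:u+w],(400,300),interpolation=cv2.INTER_CUBIC)
o=np.vstack([np.hstack([c(L('top0.png'),430,220,80,60),c(L('t3.png'),440,220,80,60)]),np.hstack([c(L('s1.png'),240,325,100,75),c(L('s3.png'),240,325,100,75)])])
cv2.imwrite('pics/toppled.png',o)
print('orig base',onz('top',463,281,0),'top?',tri(('top',468,277),('side',267.5,336)))
E
```

```text
orig base [ 0.42837137 -0.29637139  0.        ] top? (array([ 0.4307117 , -0.27512867,  0.10995941]), np.float64(0.00017430104224187446))
```

View pics/toppled.png

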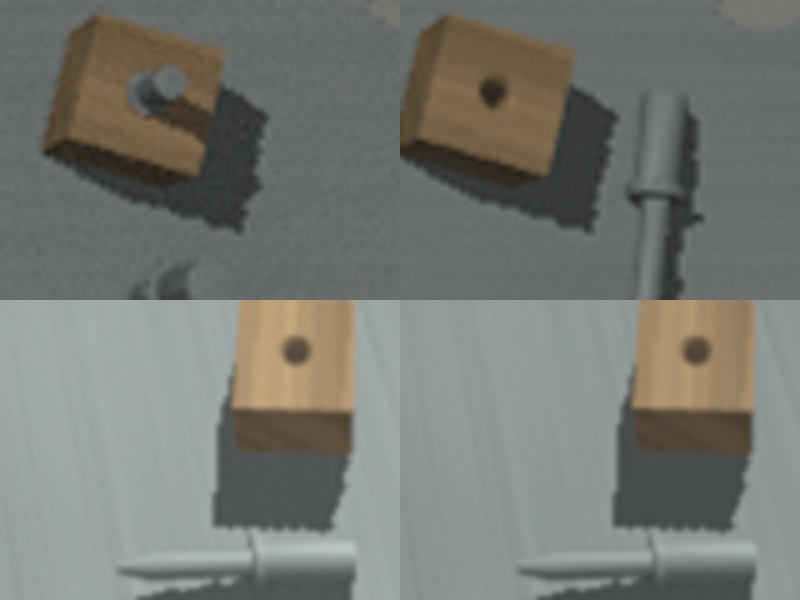

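The look-alike started balanced on its own tapered shank tip (top at about 0.43, -0.275, 0.11 m). It was already lying down by the time I had lifted the pin. The gripper stayed at least 45 mm away and no contact force showed, so it most likely tipped over by itself. It lies on the bench, is not needed, and cannot be stood on its point, so I leave it. Handing in.

```bash
python3 -c "
from rig import env
print(env.close_job())"
```

```text
the job is handed in; nothing more can be done
None
```

The drum is locked at 4, with the pin fully home in the bush and released; I handed the job in at about 17 s of the 58 s allowed.

- **Wheel:** I felt the tyre top about 4.7 mm above nominal. I turned the drum from 3 to 4 in two strokes plus a small step back. Readings on the tyre ran from 7 to 18 N, with the highest just under 18 N.
- **Pin:** I took the smaller pin from the block and lowered it into the bore. The stop came at TCP z 0.1719 m, exactly where the collar meets the bush, with about 10 N of final push.
- **Last checks:** The 4 stands between the ticks. Its crossbar is within about 12 px of my estimated mid row (under 1 mm, about 0.01 rad), and it did not move while the pin went in. The bowl, flask and rasp look unmoved in the final pictures, and the robot is clear of everything.
- **Did not stay as it was:** The larger look-alike pin was standing upright on its tip on the bench at the start and now lies on its side there. It was already down when I first looked after lifting the pin. I saw no contact force and the gripper stayed at least 45 mm away, so it probably tipped by itself, but I did not see it fall. I left it lying.

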